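# Feel out the sound clamp with a feeler blade

## Task

The three white spring clamps on the microscope-slide rail look alike, but one is seized, one has gone slack and only one still grips properly. Take the thin feeler blade from the tray, try it gently in the clamp mouths without ever forcing the seized one, and leave it pushed fully home and released in the clamp that holds it with a firm drag. Leave the thick spacer and the jars where they are.

Things in the scene. Friction and masses are not known exactly. Their poses are not given: they have to be found in the camera images.
- rail: Fixed aluminium base bar, 252 mm wide (y), top 24 mm above the bench. Origin on the bench under the plane of the clamp mouths, at the middle clamp; +x is the way a blade slides in (away from the robot). Its flat top runs 50 mm out before the mouths as a sill, level with the clamp floors. On it three like white clamps, 73 mm wide, 72 mm deep, roof 32 mm above the sill, fixed black knob on top to 45 mm.
- mouth0 (a point): Centre of the mouth of the clamp on the rail's +y side, on the mouth's floor (24 mm above the bench), in the plane of its front face. Each mouth is 47 mm wide, 12 mm high, and 66 mm deep to a back wall. Which clamp is sound, slack or seized changes from start to start.
- mouth1 (a point): The same for the middle clamp, 80 mm from mouth0. Inside every clamp a black pad, 30 mm wide, hangs from the roof to 3.5 mm above the floor, with a sloping lead-in that a 6 mm blade meets about 22 mm in, then a flat sole from 31 to 65 mm in.
- mouth2 (a point): The same for the clamp on the rail's -y side, 80 mm from mouth1. The slack clamp may be this or any other: its pad lifts with about 1 N of push or less, so the blade goes in freely to the back wall.
- feeler_grip (a point): Centre of the upright black grip block of the feeler blade: 24 (x) by 20 (y) by 46 mm tall, on the rear end of a flat steel blade 6 mm thick, 40 mm wide, 117 mm long. +x points along the blade to its rounded tip edge, 105 mm ahead of this point; z up. The blade's underside is 29 mm below this point. About 160 g. Lies flat in the tray.
- feeler_tip (a point): Middle of the feeler blade's tip edge, half-way up its 6 mm thickness; 105 mm ahead (+x) of feeler_grip and 26 mm lower.
- spacer_grip (a point): Centre of the grip block of the other, thick spacer in the same tray: same shape and grip but its blade is 14 mm thick, so it fits no mouth. Bystander.
- tray: Fixed low steel tray 180 by 210 mm, rim 10 mm high, floor 4 mm above the bench; origin under its centre. To the left or the right of the rail.
- jar1_mid (a point): Middle of a glass specimen jar, 60 mm across, 75 mm tall, standing in the white sample box (180 by 210 mm, 30 mm high) on the side of the rail away from the tray. Bystander.
- jar2_mid (a point): Middle of the other jar, same size, in the same box. Bystander.
- sound_pad (a joint): How far the pad of the sound clamp is lifted (m): 0 at rest, about 0.0025 with the feeler blade under it. It is sprung: the blade needs about 5 to 14 N of push to enter under it, then a steady drag of about 1 to 8 N. Does not tell where that clamp is.
- seized_pad (a joint): How far the pad of the seized clamp has been forced up (m): 0 at rest; past 0.0015 it is damaged. It does not give to a gentle push: the blade stops dead about 25 mm in, and then has to be backed out. More than about 25 N of push may damage it.
Not all that is in view belongs to the job. What is shaped like the part that bears feeler_grip but green or purple is not meant.

How it is judged:
On the way:
1. the feeler blade is lifted out of the tray (height (world z) of feeler_grip above 0.065 m), for 0.1 s.
At the end, for the whole second after the job is handed in: The feeler blade is under the lifted pad of the sound clamp (pad lifted more than 1.5 mm), pushed home with its tip at least 58 mm past the mouth (back wall at 66 mm), lying flat and straight in the clamp, released (value of joint sound_pad above 0.0015 m and x of feeler_tip in the frame of rail above 0.058 m and z of feeler_tip in the frame of rail below 0.032 m and distance of feeler_grip from where it was at the start of the episode above 0.05 m and angle between the x axis of feeler_tip and the x axis of rail, either way round below 0.12 rad); the robot touches nothing.
It fails at once if the seized clamp is forced: its pad is pushed up more than 1.5 mm (value of joint seized_pad above 0.0015 m).
It fails at once if the thick spacer is moved more than 25 mm (distance of spacer_grip from where it was at the start of the episode above 0.025 m).
It fails at once if a jar is moved more than 25 mm (distance of any of jar1_mid, jar2_mid from where it was at the start of the episode above 0.025 m).
It also fails if it takes over 72 s, if anything falls off the work surface, if the arm or the gripper's body presses on something with over 40 N, if the wrist force passes 120 N, or if a joint passes its speed limit or range.

## Robot

A 6-joint arm with a two-finger parallel gripper is mounted at the origin on the work surface. World frame = base frame: x ahead of the robot, y to its left, z up, the work surface at z = 0. Lengths are in m, angles in rad, forces in N, time in s.
With the tool pointing down it reaches from about 0.375 to 0.9 m from the base axis. Payload 3.1 kg.
Tool frame: the origin (TCP) lies between the finger pads; the fingertips stand 22 mm ahead of it and the grasp point (between the pads) lies 3 mm ahead of it; z points along the fingers, y is the line along which they close (so a half turn about z gives the same grasp; the last joint's range is limited). The gripper opens to 87 mm and grips with 3 to 60 N. Pads are 19 mm wide; open, the fingers measure 117 mm over their backs; the gripper's body (75 mm by 190 mm) begins 51 mm behind the grasp point.
Start: joints at [1, 0.527, 1.433, -0, 1.181, -0.178], TCP at [0.239, 0.578, 0.245] pointing down, gripper open.
Joint ranges: [-3.08, 3.08], [-0.75, 2.2], [0.22, 2.44], [-1.43, 4.57], [0, 2.65], [-2.85, 2.85]. Speed limits (rad/s): [2.79, 2.79, 3.14, 3.14, 3.14, 3.14].

## Interface

Orientations are given as a unit quaternion [x, y, z, w].
In Python, from rig import robot gives the robot as it stands.
- The arm moves only by the tool move_arm, never from a script. Its argument "series" is text: rows parted by semicolons, each of 6 numbers parted by spaces: the shift along the tool's x, y, z in mm, then the turn, a rotation vector about the tool's x, y, z in degrees. In form: dx dy dz ax ay az; .... A call has 1 to 8 rows; each row is the pose to reach, as a shift and turn from the pose commanded when the call began, along the tool's axes at that moment; what a row does not reach only later rows make up. A row lasts 1/12 s, in which the tool goes at most 41.7 mm and 7.16 degrees, less where a joint would pass 70% of its speed; a pose out of reach is approached as far as the arm can. A call with a gripper value outside its range is refused whole. "jaw" is the opening, from 0 (shut) to 1 (fully open), set as the call begins (left out, the last holds). The fingers move at their own pace and stop on an object; "newtons" is the grip in N (left out, the last holds). Time passes only in rows, so rows that repeat a pose let the fingers close. It gives the time, the measured TCP pose, the force, the opening and the grip force at its end, in the units of the state.
- robot.get_obs(): the state, without advancing time (a new reading comes with each control period).
- robot.camera(name): name is "side" or "top" or "wrist"; returns a dict with "img" (480x640x3 uint8, red, green, blue), "mtx" (3x3 intrinsics, pixels), "world_to_cam" (4x4, takes a point from world to camera coordinates). Camera axes: x right, y down, z forward; pixel columns grow to the right and rows downward; lengths in m; the calibration is good to about 2 mm. A picture is of the moment at which its call begins. There is no depth.
- robot.hand_in(): hands the job in; it is judged then, once.
Trained networks look in a picture, given as the dict that the camera call returned (one of the last four; its "shot" number tells which), for a name from the list of things; names that differ only in an ending like _2 or _b are one class to them, and where a whole thing is asked for, a point or a joint stands for the part that bears it (a point fixed in the world has none). Each returns a list of dicts, best first, with "p" (0 to 1); they miss things now and then, are a little off and sometimes report something else, mostly with a low value. They report only what shows in the picture. A call takes as long as a camera call. They do not tell look-alikes from the thing itself.
- robot.search_frame(picture, thing): "xyz" ([x, y, z] in m, in world coordinates, good to about 4 mm: the middle of the surface that is visible of it).
- robot.tip_of(picture, thing): "xyz" ([x, y, z] in m, in world coordinates, good to about 4 mm: a listed point, or the origin of a listed thing).
The state is a dict: "time": time; "q": joint angles; "joint_velocities": joint speeds; "joint_torque": joint torques, N m; "position": TCP position; "tool_rot": TCP orientation; "ft_force": force on the tool from outside, world axes, zero at the start; "moment": the same for the moment, N m; "grip_width": finger opening in m; "grip_force": force on a finger pad.
Only numpy, scipy, OpenCV 4.12 (cv2) and the standard library are available. Lean on these libraries where they do the work, as an engineer would, in place of code of your own. Each camera call takes 0.05 s, during which the arm holds its last target. There are 200 camera calls.

## Working session

There is one attempt and no reset: what is moved stays moved. The work goes in short steps, Python scripts to look and compute and a tool call to move; the robot and the scene stay as the last step left them, time stands still between calls to the robot, and variables do not carry over. Pictures are saved under pics/ and viewed, at most 10 in all, crops included, and the job is handed in when it is done.

Besides the shell and the picture viewer there is one more tool, called after ">>>" in YAML: its name, and indented under it one key for each argument. move_arm: Moves the arm, as the interface text tells. Its arguments: {"type":"object","properties":{"series":{"type":"string"},"jaw":{"type":"number"},"newtons":{"type":"number"}},"required":["series"]}

```bash
mkdir -p pics
cat > h.py <<'E'
from rig import robot
import cv2,numpy as np
from scipy.spatial.transform import Rotation as R
def save(c,n): cv2.imwrite('pics/'+n,c['img'][:,:,::-1])
def proj(c,p):
    q=c['world_to_cam']@np.r_[p,1]; u=c['mtx']@q[:3]; return (u[:2]/u[2]).round().astype(int)
def find(c,names,f='tip_of'):
    for n in names:
        for d in getattr(robot,f)(c,n)[:3]: print(n,np.round(d['xyz'],4),round(d['p'],2),proj(c,d['xyz']))
def ray(c,u,v,z):
    M=c['world_to_cam'];Rm=M[:3,:3];o=-Rm.T@M[:3,3];d=Rm.T@np.linalg.inv(c['mtx'])@[u,v,1];return o+d*(z-o[2])/d[2]
def tool():
    o=robot.get_obs();print('t',o['time'],'pos',np.round(o['position'],4),'F',np.round(o['ft_force'],1),'w',o['grip_width'],o['grip_force']);print(R.from_quat(o['tool_rot']).as_matrix().round(3))
    return o
E
python3 - <<'E'
from h import *
tool()
c=robot.camera('top');save(c,'top.png')
N=['mouth0','mouth1','mouth2','feeler_grip','feeler_tip','spacer_grip','rail','tray','jar1_mid']
find(c,N)
c=robot.camera('side');save(c,'side.png');find(c,N)
E
```

```text
t 0.0 pos [0.2383 0.5771 0.2436] F [-0.2  0.3  0.2] w 0.08698919651734435 0.0
[[-0.924  0.382 -0.001]
 [ 0.382  0.924 -0.002]
 [ 0.    -0.002 -1.   ]]
mouth0 [ 0.6071 -0.0013  0.027 ] 0.93 [363 192]
mouth0 [ 0.6043 -0.0881  0.0295] 0.78 [402 193]
mouth0 [0.6132 0.0779 0.0256] 0.67 [327 189]
mouth1 [ 0.6071 -0.0013  0.027 ] 0.93 [363 192]
mouth1 [ 0.6043 -0.0881  0.0295] 0.78 [402 193]
mouth1 [0.6132 0.0779 0.0256] 0.67 [327 189]
mouth2 [ 0.6071 -0.0013  0.027 ] 0.93 [363 192]
mouth2 [ 0.6043 -0.0881  0.0295] 0.78 [402 193]
mouth2 [0.6132 0.0779 0.0256] 0.67 [327 189]
feeler_grip [0.2874 0.3918 0.0245] 0.84 [179 336]
feeler_grip [0.4517 0.5586 0.0304] 0.8 [105 258]
feeler_grip [0.3867 0.1652 0.0293] 0.69 [285 291]
feeler_tip [ 0.3527  0.3082 -0.0011] 0.82 [221 305]
feeler_tip [0.3012 0.2208 0.0073] 0.62 [259 330]
feeler_tip [0.5352 0.4984 0.0019] 0.6 [138 222]
spacer_grip [0.482  0.2584 0.0419] 0.88 [243 246]
rail [ 6.093e-01 -3.800e-03  1.000e-04] 0.82 [363 193]
rail [ 0.5455  0.3215 -0.0008] 0.47 [218 219]
jar1_mid [ 0.5447 -0.2811  0.046 ] 0.63 [493 220]
jar1_mid [0.6161 0.0742 0.0
[... 237 characters left out ...]
 0.9 [376 263]
mouth1 [ 0.6064 -0.0784  0.0233] 0.56 [384 284]
mouth2 [0.6116 0.0823 0.0248] 0.95 [367 244]
mouth2 [ 0.6097 -0.0007  0.0267] 0.9 [376 263]
mouth2 [ 0.6064 -0.0784  0.0233] 0.56 [384 284]
feeler_grip [0.5022 0.3553 0.0335] 0.79 [308 194]
feeler_grip [0.286  0.3934 0.0315] 0.77 [241 198]
feeler_grip [0.4507 0.559  0.0287] 0.76 [282 166]
feeler_tip [0.2983 0.2177 0.0035] 0.98 [253 238]
feeler_tip [0.6073 0.3581 0.0097] 0.87 [339 194]
feeler_tip [0.6099 0.083  0.0247] 0.66 [366 244]
spacer_grip [0.4828 0.2564 0.0442] 0.71 [309 210]
rail [ 6.066e-01 -4.200e-03  3.000e-04] 0.65 [374 271]
tray [ 0.5442  0.3192 -0.0023] 0.83 [324 207]
jar1_mid [ 0.5504 -0.2799  0.0424] 0.91 [392 348]
```

View pics/top.png

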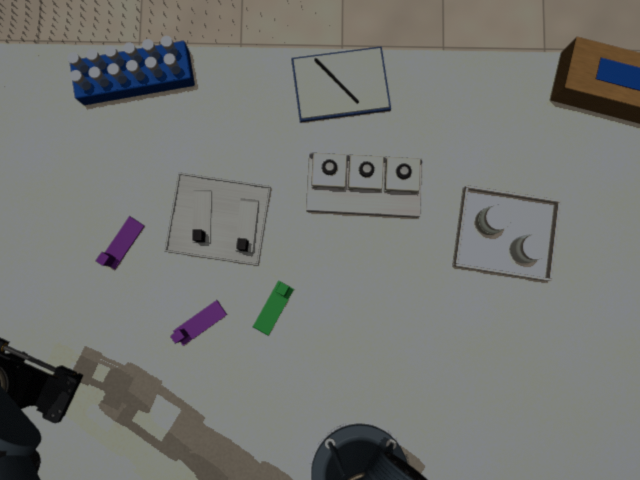

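View pics/side.png

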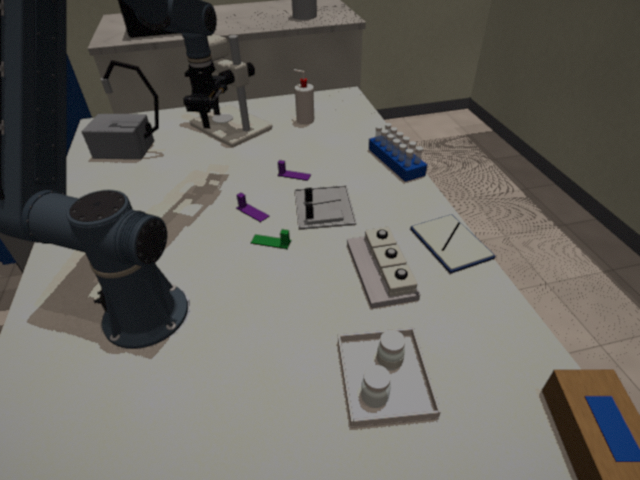

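The feeler is the left block in the tray (top view about (198,236)) and the spacer is the right one (243,245). The green and purple parts are decoys. Next I'll move above the feeler.

>>> move_arm:
  series: "-327 -105 0 0 0 -22;-327 -105 0 0 0 -22;-327 -105 0 0 0 -22;-327 -105 0 0 0 -22;-327 -105 0 0 0 -22;-327 -105 0 0 0 -22;-327 -105 0 0 0 -22;-327 -105 0 0 0 -22"
  jaw: 1

```text
time: 1.67
position: [0.489, 0.3653, 0.2447]
tool_rot: [0.004, 1.0, 0.0, 0.0]
ft_force: [0.4, 0.4, 0.1]
grip_width: 0.0873
grip_force: 0.0
```

>>> move_arm:
  series: "0 0 0 0 0 0;0 0 0 0 0 0;0 0 0 0 0 0"

```text
time: 1.92
position: [0.4874, 0.3666, 0.2444]
tool_rot: [0.004, 1.0, 0.0, -0.001]
ft_force: [-0.3, -0.1, -0.3]
grip_width: 0.0871
grip_force: 0.0
```

Run:
```python
from h import *
tool()
c=robot.camera('wrist');save(c,'w1.png')
find(c,['feeler_grip','feeler_tip','spacer_grip','mouth0'])
print(np.linalg.inv(c['world_to_cam']).round(3))
```

```text
t 1.9167 pos [0.4874 0.3666 0.2444] F [-0.3 -0.1 -0.3] w 0.08710804189598625 0.0
[[-1.     0.009 -0.001]
 [ 0.009  1.     0.   ]
 [ 0.001  0.    -1.   ]]
feeler_grip [0.4502 0.5591 0.0296] 0.93 [504 177]
feeler_grip [0.4966 0.3589 0.0323] 0.8 [314 222]
feeler_grip [0.3932 0.1721 0.0295] 0.57 [126 123]
feeler_tip [0.2945 0.2224 0.0007] 0.75 [175  19]
feeler_tip [0.351  0.3057 0.0051] 0.74 [261  80]
feeler_tip [0.6057 0.3593 0.0094] 0.73 [316 303]
spacer_grip [0.483  0.2561 0.0395] 0.9 [216 212]
mouth0 [ 0.6066 -0.0013  0.0239] 0.86 [ 17 312]
[[ 0.009  0.955  0.295  0.405]
 [ 1.    -0.009 -0.003  0.367]
 [ 0.     0.295 -0.956  0.384]
 [ 0.     0.     0.     1.   ]]
```

View pics/w1.png

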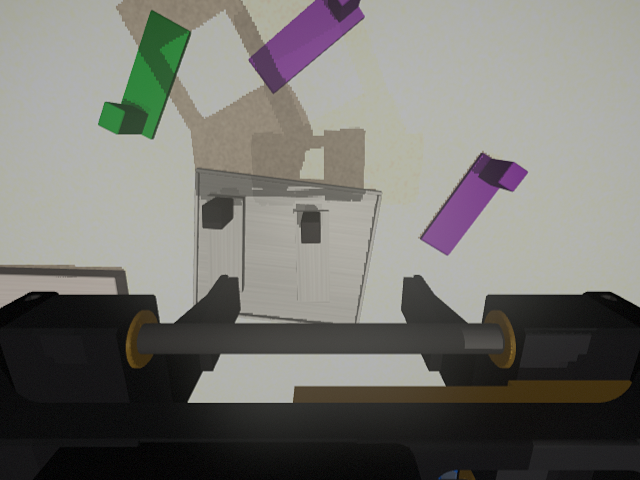

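Run:
```python
from h import *
c=robot.camera('wrist')
for p in [(295,290,.01),(328,290,.01),(300,235,.01),(302,243,.056),(321,243,.056),(302,222,.056),(320,222,.056),(312,303,.01)]: print(p,ray(c,*p).round(4))
im=cv2.resize(c['img'][185:325,180:400],(800,510),interpolation=cv2.INTER_CUBIC);cv2.imwrite('pics/w2.png',im[:,:,::-1])
```

```text
(295, 290, 0.01) [0.5873 0.3354 0.01  ]
(328, 290, 0.01) [0.5876 0.3759 0.01  ]
(300, 235, 0.01) [0.5168 0.3432 0.01  ]
(302, 243, 0.056) [0.5116 0.348  0.056 ]
(321, 243, 0.056) [0.5117 0.3676 0.056 ]
(302, 222, 0.056) [0.4892 0.3485 0.056 ]
(320, 222, 0.056) [0.4893 0.3667 0.056 ]
(312, 303, 0.01) [0.6052 0.356  0.01  ]
```

View pics/w2.png

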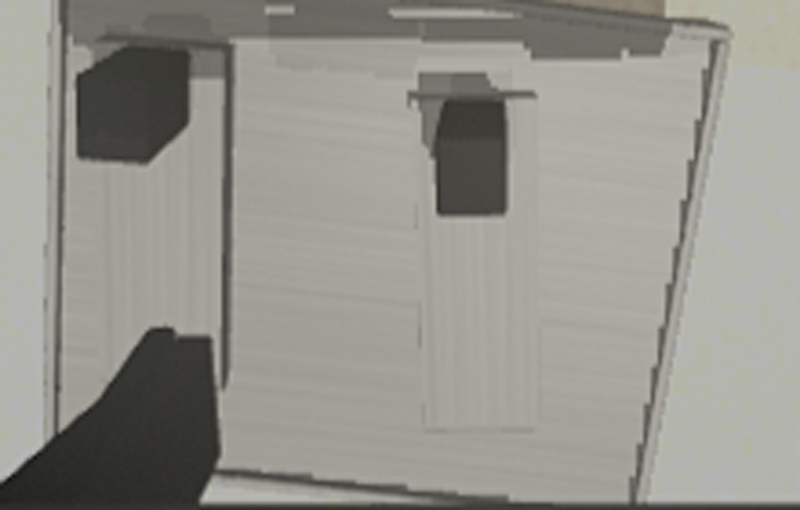

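Crop: the thin feeler's grip block is centred near (470,155) in the crop with almost no yaw, at about (0.5005, 0.3575) in the world. The blade is much thinner than the spacer, which shows a dark side wall. I'll go down and grip.

>>> move_arm:
  series: "-13 -9 40 0 0 0;-13 -9 80 0 0 0;-13 -9 120 0 0 0;-13 -9 160 0 0 0;-13 -9 185 0 0 0;-13 -9 202 0 0 0;-13 -9 202 0 0 0;-13 -9 202 0 0 0"

```text
time: 2.88
position: [0.4998, 0.358, 0.0418]
tool_rot: [0.003, 1.0, -0.0, -0.001]
ft_force: [0.8, -0.1, -0.4]
grip_width: 0.0873
grip_force: 0.0
```

>>> move_arm:
  series: "0 0 0 0 0 0;0 0 0 0 0 0;0 0 0 0 0 0;0 0 0 0 0 0;0 0 0 0 0 0;0 0 0 0 0 0;0 0 0 0 0 0;0 0 0 0 0 0"
  jaw: 0
  newtons: 40

```text
time: 3.55
position: [0.5006, 0.3577, 0.0427]
tool_rot: [0.004, 1.0, 0.0, 0.0]
ft_force: [-0.2, 0.1, 0.5]
grip_width: 0.0414
grip_force: 0.0
```

>>> move_arm:
  series: "0 0 0 0 0 0;0 0 0 0 0 0;0 0 0 0 0 0;0 0 0 0 0 0;0 0 0 0 0 0;0 0 0 0 0 0"

```text
time: 4.05
position: [0.5005, 0.3576, 0.0424]
tool_rot: [0.004, 1.0, -0.0, -0.0]
ft_force: [0.3, -0.8, 0.1]
grip_width: 0.0196
grip_force: 40.0
```

>>> move_arm:
  series: "0 0 -20 0 0 0;0 0 -50 0 0 0;0 0 -80 0 0 0;0 0 -80 0 0 0;0 0 -80 0 0 0"

```text
time: 4.47
position: [0.5016, 0.3583, 0.1242]
tool_rot: [0.004, 1.0, 0.001, 0.002]
ft_force: [0.2, 0.2, -1.4]
grip_width: 0.0197
grip_force: 40.0
```

Run:
```python
from h import *
tool()
c=robot.camera('side')
find(c,['feeler_grip','feeler_tip','mouth0'])
c=robot.camera('wrist')
find(c,['feeler_grip','feeler_tip'])
```

```text
t 4.4667 pos [0.5016 0.3583 0.1242] F [ 0.2  0.2 -1.4] w 0.01966707349092301 39.980240715667605
[[-1.     0.008  0.004]
 [ 0.008  1.     0.002]
 [-0.004  0.002 -1.   ]]
feeler_grip [0.5028 0.3614 0.1169] 0.72 [307 171]
feeler_grip [0.2855 0.3918 0.0278] 0.66 [241 199]
feeler_grip [0.3892 0.1678 0.0273] 0.65 [285 237]
feeler_tip [0.3464 0.3054 0.0082] 0.92 [264 217]
feeler_tip [0.5385 0.5017 0.0044] 0.7 [310 176]
feeler_tip [0.2984 0.2168 0.0035] 0.69 [253 238]
mouth0 [0.6088 0.0826 0.0244] 0.91 [366 244]
mouth0 [ 0.608  -0.0011  0.0258] 0.9 [375 263]
mouth0 [ 0.6033 -0.0831  0.0223] 0.83 [384 286]
feeler_grip [0.4495 0.5591 0.0284] 0.81 [615 181]
feeler_grip [0.3939 0.1717 0.0332] 0.69 [26 98]
feeler_grip [0.4977 0.3569 0.1095] 0.63 [322 303]
feeler_tip [0.3518 0.3075 0.0042] 0.81 [247  34]
feeler_tip [ 0.5375  0.5033 -0.0006] 0.79 [494 282]
```

Run:
```python
from h import *
c=robot.camera('top');im=c['img']
x0,y0,x1,y1=295,145,435,225
z=cv2.resize(im[y0:y1,x0:x1],None,fx=5.7,fy=5.7,interpolation=cv2.INTER_CUBIC);z=cv2.convertScaleAbs(z,alpha=1.5)
cv2.imwrite('pics/t2.png',z[:,:,::-1])
for M in [(.6108,.081),(.6085,-.001),(.605,-.083)]: print(proj(c,[*M,.056]),proj(c,[*M,.024]))
```

```text
[326 187] [325 190]
[364 188] [362 191]
[402 191] [400 193]
```

View pics/t2.png

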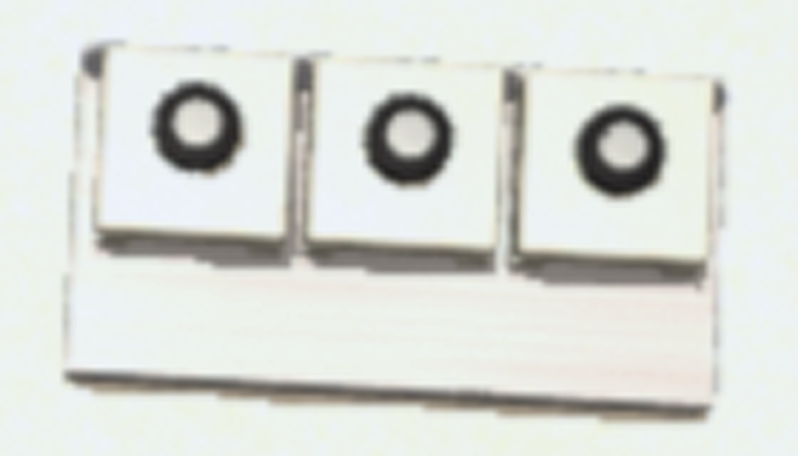

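Run:
```python
from h import *
c=robot.camera('top')
f=lambda u,v,z: ray(c,(u+.5)/5.7-.5+295,(v+.5)/5.7-.5+145,z).round(4)
P=[f(*p,.056) for p in [(98,231),(286,239),(306,243),(497,251),(518,254),(707,261)]]
for i in (0,2,4): print((P[i]+P[i+1])/2)
d=P[0]-P[5];print('yaw',-np.arctan2(d[0],d[1]))
a,b=f(66,374,.024),f(710,406,.024);d=a-b;print(a,b,(a+b)/2,-np.arctan2(d[0],d[1]),np.linalg.norm(d))
```

```text
[0.61305 0.07565 0.056  ]
[ 0.6097 -0.0036  0.056 ]
[ 0.6069  -0.08345  0.056  ]
yaw -0.03427476659729047
[0.5643 0.1229 0.024 ] [ 0.5557 -0.1262  0.024 ] [ 0.56    -0.00165  0.024  ] -0.03451058043259885 0.24924841022562208
```

>>> move_arm:
  series: "25 -40 0 0 0 1.6;25 -80 0 0 0 1.6;25 -120 0 0 0 1.6;25 -160 0 0 0 1.6;25 -200 0 0 0 1.6;25 -240 0 0 0 1.6;25 -280 0 0 0 1.6;25 -315 0 0 0 1.6"

```text
time: 5.58
position: [0.4731, 0.0407, 0.1226]
tool_rot: [0.018, 1.0, -0.0, 0.0]
ft_force: [1.1, 0.6, -0.9]
grip_width: 0.0196
grip_force: 40.0
```

>>> move_arm:
  series: "0 -30 0 0 0 0;0 -41 0 0 0 0;0 -41 0 0 0 0;0 -41 0 0 0 0;0 -41 0 0 0 0"

```text
time: 6.0
position: [0.4714, 0.003, 0.1225]
tool_rot: [0.018, 1.0, 0.0, -0.0]
ft_force: [0.3, -0.1, -1.2]
grip_width: 0.0199
grip_force: 40.0
```

Run:
```python
from h import *
tool()
c=robot.camera('top');im=c['img']
for n in ('feeler_grip','feeler_tip'): find(c,[n])
x0,y0,x1,y1=295,145,435,250
z=cv2.resize(im[y0:y1,x0:x1],None,fx=5.7,fy=5.7,interpolation=cv2.INTER_CUBIC);z=cv2.convertScaleAbs(z,alpha=1.5)
cv2.imwrite('pics/t3.png',z[:,:,::-1])
```

```text
t 6.0 pos [0.4714 0.003  0.1225] F [ 0.3 -0.1 -1.2] w 0.019929168881503017 39.98046333901584
[[-0.999  0.035 -0.001]
 [ 0.035  0.999  0.001]
 [ 0.001  0.001 -1.   ]]
feeler_grip [0.2835 0.3941 0.029 ] 0.97 [177 338]
feeler_grip [0.4505 0.5571 0.0307] 0.91 [105 258]
feeler_tip [0.5336 0.5023 0.    ] 0.87 [137 223]
feeler_tip [0.5789 0.0008 0.0901] 0.58 [364 199]
```

View pics/t3.png

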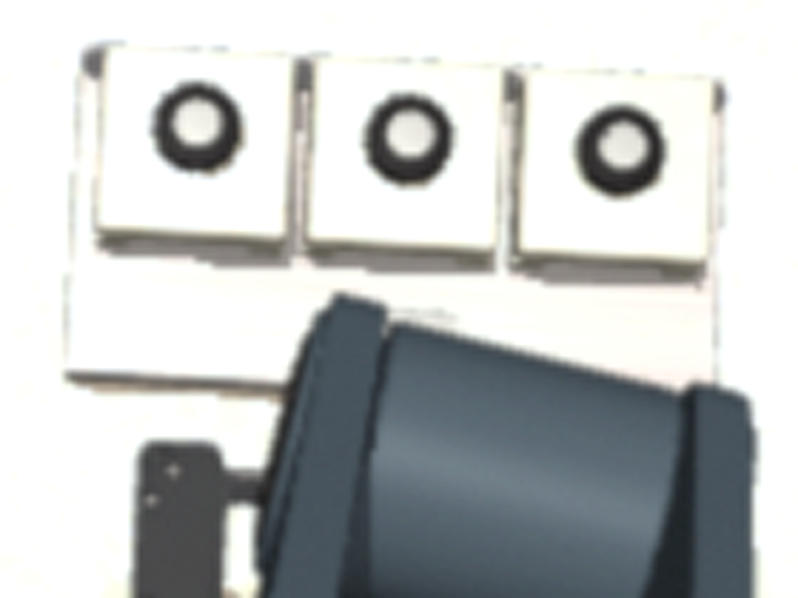

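The tip edge shows at about (390–457, 313), lined up with the middle clamp. I'll lower it until it touches the sill.

>>> move_arm:
  series: "0 0 30 0 0 0;0 0 50 0 0 0;0 0 57 0 0 0;0 0 57 0 0 0;0 0 57 0 0 0"

```text
time: 6.57
position: [0.4716, 0.0026, 0.0655]
tool_rot: [0.017, 1.0, 0.0, -0.0]
ft_force: [0.3, 0.6, -2.2]
grip_width: 0.0199
grip_force: 40.0
```

>>> move_arm:
  series: "0 0 1 0 0 0;0 0 2 0 0 0;0 0 2 0 0 0"

```text
time: 6.82
position: [0.4722, 0.0019, 0.0643]
tool_rot: [0.018, 1.0, -0.0, 0.001]
ft_force: [0.3, -0.8, -1.0]
grip_width: 0.0199
grip_force: 40.0
```

Run:
```python
from h import *
tool()
c=robot.camera('side');save(c,'s2.png')
find(c,['feeler_grip','feeler_tip','mouth1'])
im=c['img'][200:320,300:460];z=cv2.resize(im,None,fx=5,fy=5,interpolation=cv2.INTER_CUBIC);cv2.imwrite('pics/s3.png',z[:,:,::-1])
```

```text
t 6.8167 pos [0.4722 0.0019 0.0643] F [ 0.3 -0.8 -1. ] w 0.01993293581825995 39.98026689514518
[[-0.999  0.036  0.002]
 [ 0.036  0.999 -0.   ]
 [-0.002 -0.    -1.   ]]
feeler_grip [0.3889 0.1689 0.0286] 0.92 [285 237]
feeler_grip [0.2883 0.3933 0.0277] 0.8 [242 199]
feeler_grip [0.4501 0.5585 0.0295] 0.78 [282 165]
feeler_tip [0.3513 0.3066 0.0087] 0.96 [266 216]
feeler_tip [ 0.5812 -0.0017  0.027 ] 0.68 [366 265]
feeler_tip [0.2963 0.2183 0.0042] 0.6 [252 238]
mouth1 [0.6081 0.0812 0.0254] 0.91 [366 244]
mouth1 [ 0.6081 -0.0793  0.0177] 0.74 [385 286]
mouth1 [0.6135 0.0011 0.0262] 0.64 [377 262]
```

View pics/s3.png

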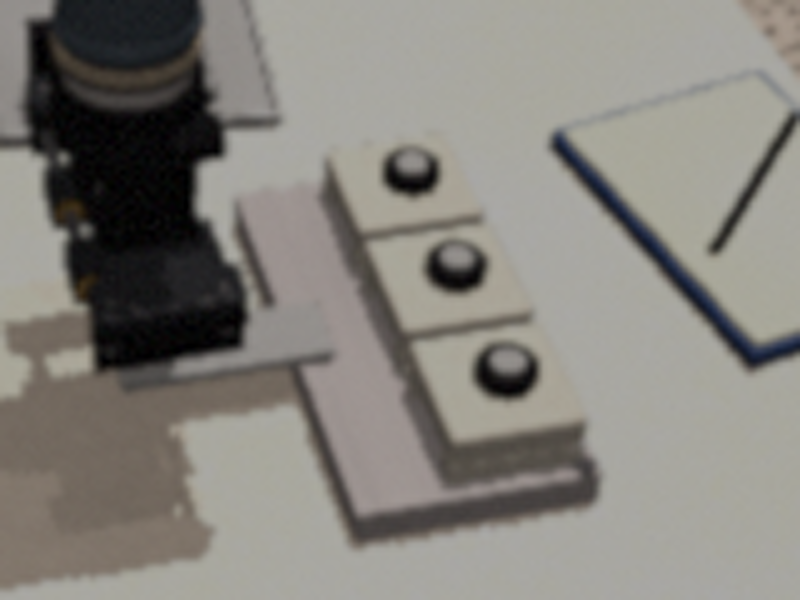

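The blade lies flat over the sill with its tip at crop (325,340), in line with the middle mouth. I'll lower a little more to touch.

>>> move_arm:
  series: "0 0 1 0 0 0;0 0 1 0 0 0;0 0 1 0 0 0"

```text
time: 7.27
position: [0.4716, 0.0019, 0.0625]
tool_rot: [0.018, 1.0, 0.0, -0.0]
ft_force: [-0.1, -0.7, -0.8]
grip_width: 0.0197
grip_force: 40.0
```

>>> move_arm:
  series: "0 0 1 0 0 0;0 0 1 0 0 0;0 0 1 0 0 0"

```text
time: 7.52
position: [0.4717, 0.0019, 0.0618]
tool_rot: [0.018, 1.0, -0.0, 0.0]
ft_force: [-0.3, 0.1, 3.2]
grip_width: 0.0199
grip_force: 40.0
```

>>> move_arm:
  series: "-5 0 -0.5 0 0 0;-10 0 -0.5 0 0 0;-15 0 -0.5 0 0 0;-20 0 -0.5 0 0 0;-25 0 -0.5 0 0 0;-30 0 -0.5 0 0 0;-34 0 -0.5 0 0 0;-34 0 -0.5 0 0 0"

```text
time: 8.18
position: [0.5074, 0.0005, 0.0621]
tool_rot: [0.018, 1.0, -0.0, 0.001]
ft_force: [0.5, 0.2, 1.0]
grip_width: 0.0197
grip_force: 40.0
```

>>> move_arm:
  series: "-2 0 0 0 0 0;-4 0 0 0 0 0;-6 0 0 0 0 0;-8 0 0 0 0 0;-10 0 0 0 0 0;-10 0 0 0 0 0"

```text
time: 8.68
position: [0.5155, 0.0004, 0.0623]
tool_rot: [0.018, 1.0, 0.0, -0.0]
ft_force: [-1.6, 0.0, 4.0]
grip_width: 0.0196
grip_force: 40.0
```

>>> move_arm:
  series: "-2 0 -0.3 0 0 0;-4 0 -0.3 0 0 0;-6 0 -0.3 0 0 0;-6 0 -0.3 0 0 0"

```text
time: 9.02
position: [0.5223, 0.0001, 0.0623]
tool_rot: [0.018, 1.0, -0.0, 0.0]
ft_force: [-1.6, -0.1, 3.0]
grip_width: 0.0196
grip_force: 40.0
```

>>> move_arm:
  series: "-1 0 0 0 0 0;-2 0 0 0 0 0;-3 0 0 0 0 0;-3 0 0 0 0 0"

```text
time: 9.35
position: [0.5249, 0.0, 0.0623]
tool_rot: [0.018, 1.0, -0.0, 0.0]
ft_force: [-1.4, 0.9, 3.2]
grip_width: 0.0201
grip_force: 40.0
```

Tip about 20 mm in. Continuing gently.

>>> move_arm:
  series: "-1 0 0 0 0 0;-2 0 0 0 0 0;-2 0 0 0 0 0"

```text
time: 9.6
position: [0.5265, 0.0, 0.0624]
tool_rot: [0.018, 1.0, 0.0, -0.0]
ft_force: [-2.4, 0.1, 4.2]
grip_width: 0.0198
grip_force: 40.0
```

>>> move_arm:
  series: "-1 0 0 0 0 0;-2 0 0 0 0 0;-2 0 0 0 0 0"

```text
time: 9.85
position: [0.5269, 0.0001, 0.0624]
tool_rot: [0.018, 1.0, 0.0, -0.002]
ft_force: [-5.6, 0.6, 7.0]
grip_width: 0.0195
grip_force: 40.0
```

>>> move_arm:
  series: "-1 0 0 0 0 0;-1 0 0 0 0 0"

```text
time: 10.02
position: [0.5271, 0.0002, 0.0624]
tool_rot: [0.018, 1.0, 0.0, -0.003]
ft_force: [-6.6, 0.9, 8.5]
grip_width: 0.0197
grip_force: 40.0
```

>>> move_arm:
  series: "-1 0 0 0 0 0;-1 0 0 0 0 0"

```text
time: 10.18
position: [0.5272, 0.0002, 0.0624]
tool_rot: [0.018, 1.0, 0.0, -0.004]
ft_force: [-8.1, -1.5, 11.1]
grip_width: 0.0197
grip_force: 40.0
```

>>> move_arm:
  series: "-1 0 0 0 0 0;-1 0 0 0 0 0"

```text
time: 10.35
position: [0.5274, 0.0003, 0.0624]
tool_rot: [0.018, 1.0, 0.0, -0.005]
ft_force: [-9.5, -2.1, 11.6]
grip_width: 0.0198
grip_force: 40.0
```

>>> move_arm:
  series: "-1.5 0 0 0 0 0;-1.5 0 0 0 0 0"

```text
time: 10.52
position: [0.5276, 0.0003, 0.0624]
tool_rot: [0.018, 1.0, 0.001, -0.006]
ft_force: [-12.4, -2.0, 12.9]
grip_width: 0.0201
grip_force: 40.0
```

>>> move_arm:
  series: "-1.5 0 0 0 0 0;-1.5 0 0 0 0 0"

```text
time: 10.68
position: [0.5278, 0.0004, 0.0623]
tool_rot: [0.018, 1.0, 0.001, -0.007]
ft_force: [-13.5, -2.3, 15.6]
grip_width: 0.0196
grip_force: 40.0
```

>>> move_arm:
  series: "-1 0 0 0 0 0;-1 0 0 0 0 0"

```text
time: 10.85
position: [0.5278, 0.0004, 0.0623]
tool_rot: [0.018, 1.0, 0.001, -0.008]
ft_force: [-14.8, -3.2, 16.8]
grip_width: 0.0198
grip_force: 40.0
```

>>> move_arm:
  series: "-1 0 0 0 0 0;-1.5 0 0 0 0 0;-1.5 0 0 0 0 0"

```text
time: 11.1
position: [0.528, 0.0004, 0.0623]
tool_rot: [0.017, 1.0, 0.001, -0.01]
ft_force: [-17.0, -3.4, 18.6]
grip_width: 0.0197
grip_force: 40.0
```

Stopped dead at 24 mm with 17 N, so the middle clamp is the seized one. I'll back out and try mouth0.

>>> move_arm:
  series: "6 0 0 0 0 0;12 0 0 0 0 0;25 0 0 0 0 0;40 0 0 0 0 0;66 0 0 0 0 0;66 0 -3 0 0 0;66 0 -3 0 0 0"

```text
time: 11.68
position: [0.4701, 0.0022, 0.0651]
tool_rot: [0.018, 1.0, 0.0, -0.001]
ft_force: [0.7, -0.1, -1.5]
grip_width: 0.0199
grip_force: 40.0
```

>>> move_arm:
  series: "0 30 0 0 0 0;0 60 0 0 0 0;0 80 0 0 0 0;0 80 0 0 0 0;0 80 0 0 0 0;0 80 2 0 0 0;0 80 2 0 0 0"

```text
time: 12.27
position: [0.4747, 0.0811, 0.063]
tool_rot: [0.018, 1.0, -0.0, 0.0]
ft_force: [-0.0, 0.2, -1.3]
grip_width: 0.0193
grip_force: 40.0
```

Run:
```python
from h import *
tool()
c=robot.camera('side');find(c,['feeler_tip','mouth1'])
c=robot.camera('top');find(c,['feeler_tip'])
```

```text
t 12.2667 pos [0.4747 0.0811 0.063 ] F [-0.   0.2 -1.3] w 0.019307871956216048 39.99638537876308
[[-0.999  0.037  0.001]
 [ 0.037  0.999 -0.   ]
 [-0.001 -0.    -1.   ]]
feeler_tip [0.349  0.304  0.0074] 0.7 [265 217]
feeler_tip [0.3009 0.2169 0.0037] 0.66 [253 238]
feeler_tip [0.5815 0.0789 0.0271] 0.65 [357 246]
mouth1 [0.6111 0.0802 0.0247] 0.93 [367 244]
mouth1 [ 0.607  -0.0823  0.0209] 0.82 [385 286]
mouth1 [ 0.609  -0.0018  0.026 ] 0.56 [375 263]
feeler_tip [0.5382 0.5004 0.0015] 0.81 [138 221]
feeler_tip [0.5789 0.0784 0.0304] 0.69 [327 203]
```

>>> move_arm:
  series: "-8 0 0.5 0 0 0;-16 0 0.5 0 0 0;-24 0 0.5 0 0 0;-32 0 0.5 0 0 0;-38 0 0.5 0 0 0;-44 0 0.5 0 0 0;-50 0 0.5 0 0 0;-50 0 0.5 0 0 0"

```text
time: 13.18
position: [0.5255, 0.08, 0.0628]
tool_rot: [0.018, 1.0, -0.0, 0.001]
ft_force: [0.5, 0.5, -1.8]
grip_width: 0.0201
grip_force: 40.0
```

>>> move_arm:
  series: "-1 0 0 0 0 0;-2 0 0 0 0 0;-3 0 0 0 0 0;-4 0 0 0 0 0;-4 0 0 0 0 0"

```text
time: 13.6
position: [0.5275, 0.08, 0.0627]
tool_rot: [0.018, 1.0, 0.0, -0.001]
ft_force: [-0.4, -0.0, -1.9]
grip_width: 0.0198
grip_force: 40.0
```

>>> move_arm:
  series: "-1 0 0 0 0 0;-2 0 0 0 0 0;-3 0 0 0 0 0;-3 0 0 0 0 0"

```text
time: 13.93
position: [0.5302, 0.08, 0.0625]
tool_rot: [0.018, 1.0, 0.0, -0.001]
ft_force: [-0.9, -0.0, -3.5]
grip_width: 0.0197
grip_force: 40.0
```

>>> move_arm:
  series: "-1 0 0 0 0 0;-2 0 0 0 0 0;-2 0 0 0 0 0"

```text
time: 14.18
position: [0.5307, 0.08, 0.0625]
tool_rot: [0.018, 1.0, 0.0, -0.003]
ft_force: [-5.4, -0.3, -2.5]
grip_width: 0.0198
grip_force: 40.0
```

>>> move_arm:
  series: "-1 0 0 0 0 0;-2 0 0 0 0 0;-2 0 0 0 0 0"

```text
time: 14.43
position: [0.5311, 0.08, 0.0625]
tool_rot: [0.018, 1.0, 0.0, -0.004]
ft_force: [-8.5, -0.2, 1.9]
grip_width: 0.0195
grip_force: 40.0
```

>>> move_arm:
  series: "-1 0 0 0 0 0;-2 0 0 0 0 0;-2 0 0 0 0 0"

```text
time: 14.68
position: [0.5327, 0.08, 0.0625]
tool_rot: [0.018, 1.0, 0.0, -0.005]
ft_force: [-8.2, -0.7, 1.2]
grip_width: 0.0195
grip_force: 40.0
```

>>> move_arm:
  series: "-1 0 0 0 0 0;-2 0 0 0 0 0;-2 0 0 0 0 0"

```text
time: 14.93
position: [0.5345, 0.08, 0.0625]
tool_rot: [0.018, 1.0, 0.0, -0.005]
ft_force: [-8.4, -0.1, 1.9]
grip_width: 0.0198
grip_force: 40.0
```

It gives at about 8 N with a steady drag, so this is the sound clamp. Pushing home.

>>> move_arm:
  series: "-3 0 0 0 0 0;-6 0 0 0 0 0;-9 0 0 0 0 0;-12 0 0 0 0 0;-15 0 0 0 0 0;-18 0 0 0 0 0;-21 0 0 0 0 0;-24 0 0 0 0 0"

```text
time: 15.6
position: [0.5603, 0.079, 0.0624]
tool_rot: [0.018, 1.0, 0.0, -0.003]
ft_force: [-6.1, -0.3, -1.5]
grip_width: 0.0197
grip_force: 40.0
```

>>> move_arm:
  series: "-2 0 0 0 0 0;-4 0 0 0 0 0;-6 0 0 0 0 0;-7 0 0 0 0 0;-8 0 0 0 0 0;-9 0 0 0 0 0;-9 0 0 0 0 0"

```text
time: 16.18
position: [0.5696, 0.0787, 0.0624]
tool_rot: [0.018, 1.0, 0.0, -0.003]
ft_force: [-5.7, -0.6, -1.5]
grip_width: 0.0196
grip_force: 40.0
```

>>> move_arm:
  series: "-1 0 0 0 0 0;-2 0 0 0 0 0;-2 0 0 0 0 0"

```text
time: 16.43
position: [0.5716, 0.0786, 0.0624]
tool_rot: [0.018, 1.0, 0.0, -0.003]
ft_force: [-4.9, 0.5, -0.4]
grip_width: 0.0198
grip_force: 40.0
```

>>> move_arm:
  series: "-1 0 0 0 0 0;-2 0 0 0 0 0;-2 0 0 0 0 0"

```text
time: 16.68
position: [0.5718, 0.0786, 0.0624]
tool_rot: [0.018, 1.0, 0.0, -0.005]
ft_force: [-8.4, 0.5, 1.3]
grip_width: 0.0198
grip_force: 40.0
```

It has reached the back wall. I'll relieve the push, release and withdraw upward.

>>> move_arm:
  series: "2 0 0 0 0 0;2.5 0 0 0 0 0;2.5 0 0 0 0 0"

```text
time: 16.93
position: [0.5717, 0.0786, 0.0624]
tool_rot: [0.018, 1.0, 0.0, -0.002]
ft_force: [-5.0, 1.0, -2.3]
grip_width: 0.0195
grip_force: 40.0
```

>>> move_arm:
  series: "0 0 0 0 0 0;0 0 0 0 0 0;0 0 0 0 0 0;0 0 0 0 0 0;0 0 0 0 0 0;0 0 0 0 0 0"
  jaw: 0.6

```text
time: 17.43
position: [0.5743, 0.0783, 0.0632]
tool_rot: [0.018, 1.0, -0.0, 0.001]
ft_force: [-0.4, -0.1, -0.6]
grip_width: 0.0491
grip_force: 0.0
```

>>> move_arm:
  series: "0 0 -15 0 0 0;0 0 -40 0 0 0;0 0 -80 0 0 0;20 0 -120 0 0 0;60 0 -120 0 0 0;100 0 -120 0 0 0;100 0 -120 0 0 0;100 0 -120 0 0 0"

```text
time: 18.1
position: [0.4698, 0.0824, 0.1829]
tool_rot: [0.018, 1.0, 0.0, -0.002]
ft_force: [1.4, 0.2, -0.6]
grip_width: 0.0522
grip_force: 0.0
```

Run:
```python
from h import *
tool()
c=robot.camera('side');find(c,['feeler_grip','spacer_grip'])
im=c['img'][200:320,300:460];z=cv2.resize(im,None,fx=5,fy=5,interpolation=cv2.INTER_CUBIC);cv2.imwrite('pics/s4.png',z[:,:,::-1])
```

```text
t 18.1 pos [0.4698 0.0824 0.1829] F [ 1.4  0.2 -0.6] w 0.0522190510330735 0.0
[[-0.999  0.035 -0.003]
 [ 0.035  0.999  0.   ]
 [ 0.003  0.    -1.   ]]
feeler_grip [0.386  0.1699 0.0291] 0.85 [283 237]
feeler_grip [0.2875 0.3907 0.0295] 0.78 [242 199]
feeler_grip [0.5774 0.0781 0.0546] 0.71 [356 239]
spacer_grip [0.4854 0.2566 0.0446] 0.72 [310 210]
```

View pics/s4.png

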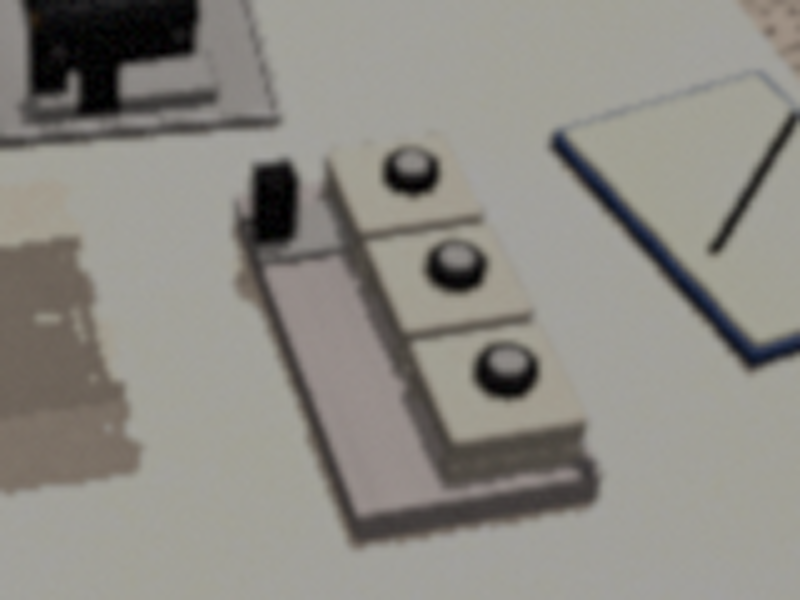

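The blade lies flat and fully in the +y clamp, with its grip block at crop (272,200). The gripper is clear.

```bash
python3 -c "
from rig import robot
print(robot.hand_in())"
```

```text
the job is handed in; nothing more can be done
None
```

The feeler blade is pushed home against the back wall and released in the +y clamp (mouth0), which let it in at about 8 N and held a drag of about 5–6 N. The middle clamp is the seized one: the blade stopped about 24 mm in, I pushed to about 17 N and backed out. I didn't try the third clamp. The job is handed in; no verdict came back.

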